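Book in a paste canister at the scanner

ROBOT

A 6-joint arm with a two-finger parallel gripper is mounted at the origin on the work surface. World frame = base frame: x ahead of the robot, y to its left, z up, the work surface at z = 0. Lengths are in m, angles in rad, forces in N, time in s.
With the tool pointing down it reaches from about 0.375 to 0.9 m from the base axis. Payload 3.1 kg.
Tool frame: the origin (TCP) lies at the very end of the fingers, on their centre line; the grasp point (between the pads) lies 19 mm behind it; z points along the fingers, y is the line along which they close (so a half turn about z gives the same grasp; the last joint's range is limited). The gripper opens to 85 mm and grips with 20 to 120 N. Pads are 22 mm wide; open, the fingers measure 114 mm over their backs; the gripper's body (76 mm by 85 mm) begins 54 mm behind the grasp point. The pads swing forward as they close: fully open they stand 13 mm farther back than shut.
Start: joints at [1.107, 0.527, 1.433, -0, 1.181, -0.178], TCP at [0.176, 0.6, 0.231] pointing down, gripper open.
Joint ranges: [-3.08, 3.08], [-0.75, 2.2], [0.22, 2.44], [-1.43, 4.57], [0, 2.65], [-2.85, 2.85]. Speed limits (rad/s): [2.79, 2.79, 3.14, 3.14, 3.14, 3.14].

INTERFACE

Orientations are given as a unit quaternion [x, y, z, w].
In Python, from station import manip, vision gives the robot as it stands.
- The arm moves only by the tool drive_tool, never from a script. Its argument "deltas" is a list that holds one entry, the list of rows, each a list of 4 numbers: the shift along the tool's x, y, z in mm, then the turn about the tool's z in rad. A call has 1 to 5 rows; each row is the pose to reach, as a shift and turn from the pose commanded when the call began, along the tool's axes at that moment; what a row does not reach only later rows make up. A row lasts 1/12 s, in which the tool goes at most 41.7 mm and 7.16 degrees, less where a joint would pass 70% of its speed; a pose out of reach is approached as far as the arm can. A call with a gripper value outside its range is refused whole. "jaw" is the finger opening in mm, from 0 to 85.4, set as the call begins (left out, the last holds). The fingers move at their own pace and stop on an object; "force" is the grip in N (left out, the last holds). Time passes only in rows, so rows that repeat a pose let the fingers close. It gives the time, the measured TCP pose, the force, the opening and the grip force at its end, in the units of the state.
- manip.sense(): the state, without advancing time (a new reading comes with each control period).
- vision.snapshot(name): name is "scene" or "top" or "wrist"; returns the picture (384x512x3 uint8, red, green, blue); there is no depth.
- vision.camera_model(name): a dict with "camera_matrix" (3x3 intrinsics, pixels), "rvec" (rotation vector, rad) and "tvec" (3), from world to camera coordinates, as OpenCV has them. Camera axes: x right, y down, z forward; pixel columns grow to the right and rows downward; lengths in m; the calibration is good to about 2 mm. The wrist camera is an equidistant fisheye: a pixel r from the principal point sees the ray r / f radians off the axis. A picture is of the moment at which its call begins: read the wrist's pose just before it. camera_model takes no time and is no camera call; for the wrist camera it gives the pose at the moment of the call.
- manip.sign_off(): hands the job in; it is judged then, once.
The state is a dict: "t": time; "q": joint angles; "qd": joint speeds; "tau": joint torques, N m; "tcp_pos": TCP position; "tool_rot": TCP orientation; "force": force on the tool from outside, world axes, zero at the start; "ft_torque": the same for the moment, N m; "finger_gap": opening from 0.0 (shut) to 1.0 (fully open); "gripper_force": force on a finger pad.
Only numpy, scipy, OpenCV 4.12 (cv2) and the standard library are available. Lean on these libraries where they do the work, as an engineer would, in place of code of your own. Each camera call takes 0.05 s, during which the arm holds its last target. There are 200 camera calls.

TASK

The solder-paste canister in the round nest has to be booked in. Clear away the slim white bottle that blocks the gap between scanner and canister, standing it upright on an empty part of the bench top, and turn the canister on its turning nest, without lifting it out or tipping it, until its paper label looks squarely at the scanner's window; then press the read button on top of the scanner right down. Do not shift or knock over anything else on the bench.

Things in the scene. Friction and masses are not known exactly. Their poses are not given: they have to be found in the camera images.
- station: Scan station, fixed. Origin: on the bench at the centre of its round nest, a low cup that turns stiffly on the spot (floor 8 mm and rim top 18 mm above the bench, rim 94 mm inner, 120 mm outer diameter). Its x axis points from the nest to the scanner, a grey block 70 mm along x, 80 mm along y, 115 mm high, centred 190 mm from the nest centre, its face 110 mm from the canister.
- window (a point): Centre of the scanner's dark window, on the face towards the nest: 155 mm from the nest's centre along the station's x, 65 mm above the bench.
- read_button (a joint): Grey round push button (30 mm diameter) on top of the scanner, in a black collar 44 mm wide and 12 mm high; 0 is up, 0.006 m is fully down, about 5 N.
- read_button_top (a point): Centre of the button's top face, 190 mm from the nest's centre along the station's x and 133 mm above the bench when up.
- canister: White round canister, grey lid, 90 mm diameter, 88 mm high, 0.55 kg, loose in the nest with 2 mm play. Origin: centre of its underside, z up. Paper label round its +x side, with a white tongue over the lid. On its -x side a handle like a mug's: an upright 14 mm square bar centred 70 mm from the axis, 20 to 80 mm above the underside, on two arms 14 mm wide.
- label (a point): Middle of the paper label, on the canister's surface, 46 mm from its axis and 42 mm above its underside.
- bottle: Slim white bottle standing in the gap between scanner and canister at the start: 50 mm diameter up to a height of 104 mm, then a narrower cap to 130 mm; about 0.22 kg; origin at the centre of its underside, z up.
- spool: Spool of solder wire standing on its flange, bystander: 64 mm diameter, 50 mm high; origin at the centre of its underside.
- flask: Clear jar with a white cap and a paper band, bystander: 58 mm diameter, 125 mm high; origin at the centre of its underside.
- tip_cleaner: Black pot with brass wool, bystander: 68 mm diameter, 50 mm high; origin at the centre of its underside.
- blue_bin: Open blue parts bin, bystander: 150 mm along its x, 100 mm along y, 75 mm high; origin at the centre of its underside.
- meter: Black hand-held multimeter lying flat, bystander: 150 mm along its x, 75 mm along y, 40 mm high; origin at the centre of its underside.
- board: Green circuit board with components lying flat, bystander: 130 mm along its x, 85 mm along y, 22 mm high; origin at the centre of its underside.
- screwdriver: Black-handled screwdriver lying flat, bystander: 180 mm long along its x, 30 mm high; origin at the middle of its underside.

How it is judged:
On the way, in this order (a step that is already met when the one before it is completed fails the run):
1. the bottle stands clear of the gap and the canister, in its nest, faces the scanner (y of label in the frame of station between -0.01 and 0.01 m and x of label in the frame of station above 0.03 m and horizontal distance between canister and station below 0.006 m and z of canister in the frame of station below 0.013 m and (y of bottle in the frame of station above 0.06 m or y of bottle in the frame of station below -0.06 m or x of bottle in the frame of station above 0.245 m or x of bottle in the frame of station below -0.07 m) and angle between bottle's own z axis and vertical below 0.1 rad and height (world z) of bottle between -0.008 and 0.008 m and linear speed of each of canister, bottle below 0.02 m/s and angular speed of canister below 0.15 rad/s), for 0.3 s.
2. then the read button is pressed down while the label faces the scanner (y of label in the frame of station between -0.01 and 0.01 m and x of label in the frame of station above 0.03 m and (y of bottle in the frame of station above 0.06 m or y of bottle in the frame of station below -0.06 m or x of bottle in the frame of station above 0.245 m or x of bottle in the frame of station below -0.07 m) and value of joint read_button above 0.0045 m), for 0.05 s.
At the end, for the whole second after the job is handed in: Canister at rest in the nest, its label's middle within 10 mm of the line from nest centre to window, on that side; bottle upright on the bench top, its centre 60 mm or more beside that line (or behind the scanner or beyond the nest); button pressed 4.5 mm after that and up again (all of step 1 and value of joint read_button below 0.002 m); the robot touches nothing.
It fails at once if the canister is tipped more than 14 degrees or lifted more than 12 mm (angle between canister's own z axis and vertical above 0.25 rad or z of canister in the frame of station above 0.02 m).
It fails at once if a bystander is shifted more than 25 mm or tipped over (distance of any of spool, flask, tip_cleaner, blue_bin, meter, board, screwdriver from where it was at the start of the episode above 0.025 m or angle between any of spool, flask, tip_cleaner, blue_bin, meter, board, screwdriver's own z axis and vertical above 0.5 rad).
It also fails if it takes over 59 s, if anything falls off the work surface, if the arm or the gripper's body presses on something with over 40 N, if the wrist force passes 120 N, or if a joint passes its speed limit or range.

## Working session

There is one attempt and no reset: what is moved stays moved. The work goes in short steps, Python scripts to look and compute and a tool call to move; the robot and the scene stay as the last step left them, time stands still between calls to the robot, and variables do not carry over. Pictures are saved under pics/ and viewed, at most 10 in all, crops included, and the job is handed in when it is done.

Besides the shell and the picture viewer there is one more tool, called after "Emit:" as name([rows], argument=value, ...), one row to a line, values as JSON. drive_tool: Moves the arm, as the interface text tells. Its arguments: {"type":"object","properties":{"deltas":{"type":"array"},"jaw":{"type":"number"},"force":{"type":"number"}},"required":["deltas"]}

```bash
mkdir -p pics
python3 - <<'E'
from station import manip, vision
import cv2,numpy as np
for n in ("scene","top"):
    im=vision.snapshot(n); cv2.imwrite(f"pics/{n}0.png",cv2.resize(im[...,::-1],(800,600),interpolation=cv2.INTER_CUBIC))
    cv2.imwrite(f"pics/raw_{n}0.png",im[...,::-1])
    m=vision.camera_model(n);print(n,m)
s=manip.sense();print(s['t'],s['tcp_pos'],s['tool_rot'],s['q'])
E
```

```text
scene {'camera_matrix': array([[446.57222016,   0.        , 258.55885978],
       [  0.        , 446.57222016, 187.31613831],
       [  0.        ,   0.        ,   1.        ]]), 'rvec': array([ 1.41451672,  2.15961642, -0.89869803]), 'tvec': array([ 0.26003456, -0.27527732,  1.67050029])}
top {'camera_matrix': array([[380.55749238,   0.        , 256.37277625],
       [  0.        , 380.55749238, 181.56057139],
       [  0.        ,   0.        ,   1.        ]]), 'rvec': array([ 2.13901875, -2.13295709,  0.15997267]), 'tvec': array([-0.01535958,  0.59468773,  1.26530077])}
0.1 [0.17526232 0.59923551 0.23042973] [ 1.41891600e-01  9.89881702e-01 -9.46330583e-04 -3.08700161e-04] [ 1.10752337e+00  5.28366128e-01  1.43379337e+00 -1.20012880e-05
  1.18142394e+00 -1.78524075e-01]
```

View pics/scene0.png

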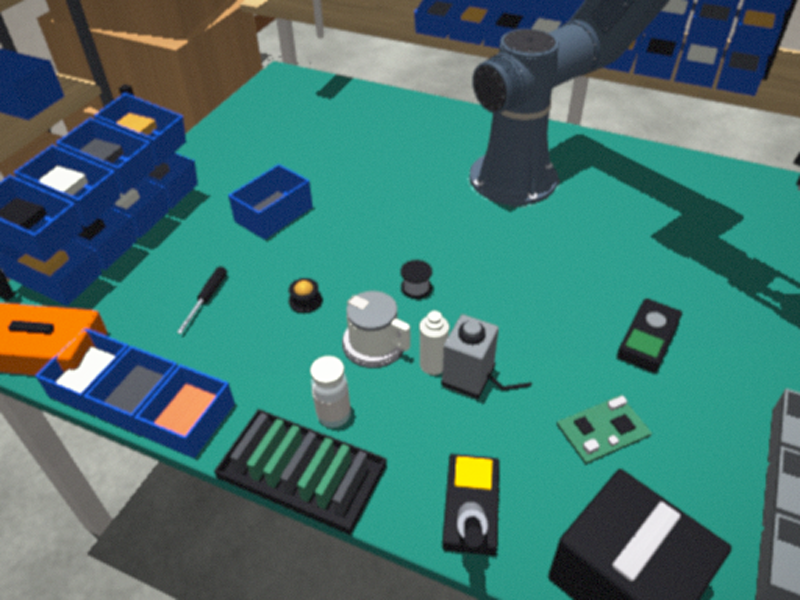

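View pics/top0.png

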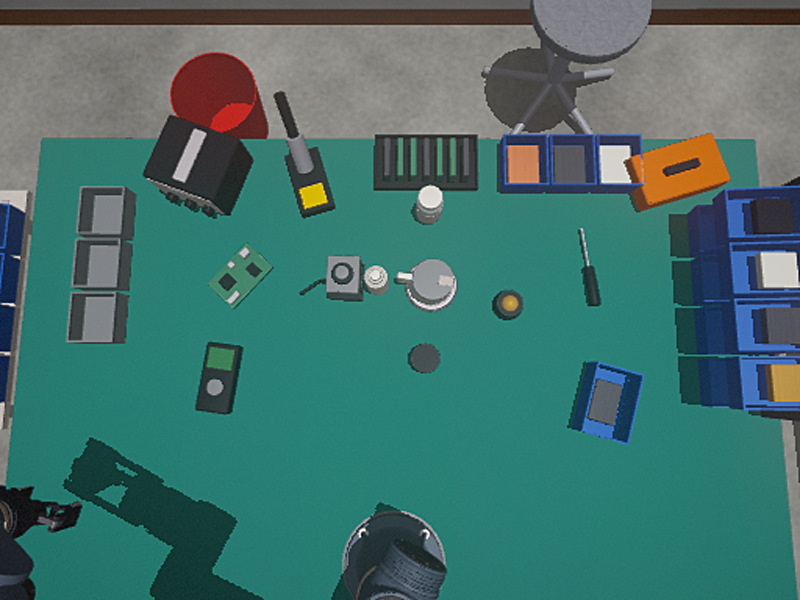

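The scene view shows the canister at (372,325), bottle at (433,345) and scanner at (470,355). In the top view (800 px wide) the scanner is at (344,277), the bottle at (375,278) and the canister at (432,283); the handle points at the scanner and the label tongue points away from it. I'll enlarge both.

Run:
```python
import cv2
a=cv2.imread("pics/raw_top0.png")[150:250,190:310]; cv2.imwrite("pics/ctop.png",cv2.resize(a,None,fx=6,fy=6,interpolation=cv2.INTER_CUBIC))
a=cv2.imread("pics/raw_scene0.png")[160:280,190:330]; cv2.imwrite("pics/cscene.png",cv2.resize(a,None,fx=5,fy=5,interpolation=cv2.INTER_CUBIC))
```

```text
(no output)
```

View pics/ctop.png

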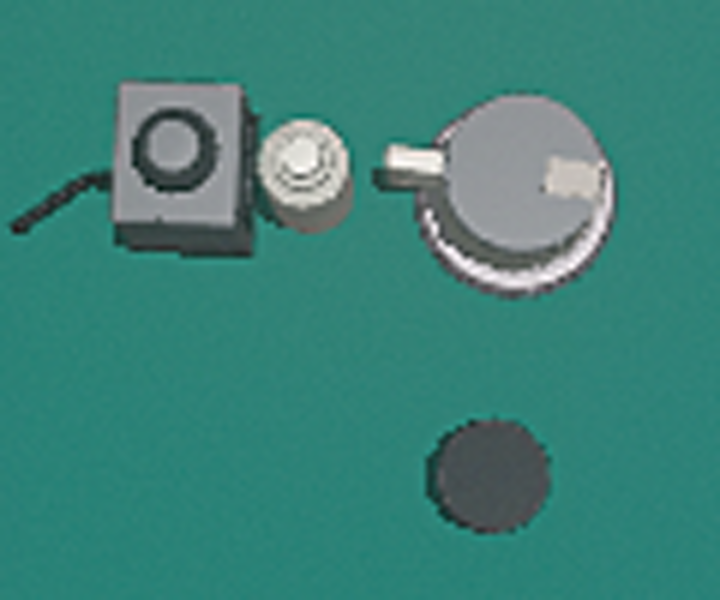

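View pics/cscene.png

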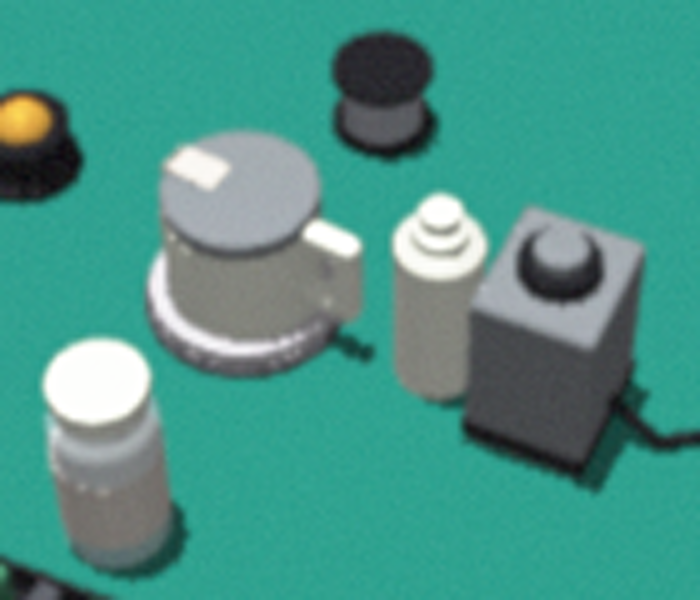

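Top crop: button (174,142), bottle cap (300,156), lid centre (526,173), tongue (575,177), handle bar top (400,161). Scene crop: button (564,247), cap (441,209), lid (241,191), handle end (345,243), tongue (200,168).

```bash
cat > h.py <<'E'
import numpy as np, cv2
from scipy.optimize import least_squares
from station import manip, vision
def proj(n,P):
    m=vision.camera_model(n); return cv2.projectPoints(np.float64(P).reshape(-1,3),m['rvec'],m['tvec'],m['camera_matrix'],None)[0].reshape(-1,2)
def tri(a,b):
    r=least_squares(lambda P:np.r_[proj('top',P)[0]-a,proj('scene',P)[0]-b],[.55,.1,.1]); return r.x, np.abs(r.fun).max()
def onz(n,px,z):
    m=vision.camera_model(n);R=cv2.Rodrigues(m['rvec'])[0];d=R.T@np.linalg.solve(m['camera_matrix'],[*px,1]);c=-R.T@m['tvec'];return c+d*(z-c[2])/d[2]
T=lambda u,v:np.array([190+(u+.5)/6-.5,150+(v+.5)/6-.5])
S=lambda u,v:np.array([190+(u+.5)/5-.5,160+(v+.5)/5-.5])
E
python3 - <<'E'
from h import *
np.set_printoptions(precision=4,suppress=True)
pts={'button':((174,142),(564,247),.133),'cap':((300,156),(441,209),.13),'lid':((526,173),(241,191),.096),'tongue':((575,177),(200,168),.096),'bar':((400,161),(347,242),.088)}
for k,(a,b,z) in pts.items():
    print(k,*tri(T(*a),S(*b)),onz('top',T(*a),z),onz('scene',S(*b),z))
for uv in [(120,82),(240,84),(243,222),(113,220)]: print('sc',onz('top',T(*uv),.115))
print('bottle base',onz('scene',S(433,385),0))
t=lambda x,y,z:onz('top',(x*.64,y*.64),z)
print('spool',t(424,358,.05),'flask',t(430,193,.125),'tip',t(508,304,.04))
E
```

```text
button [0.607  0.1088 0.1362] 0.40308058432506755 [0.608  0.1079 0.133 ] [0.6038 0.1088 0.133 ]
cap [0.6012 0.0395 0.1299] 0.18281849185768806 [0.601  0.0401 0.13  ] [0.6014 0.0391 0.13  ]
lid [ 0.5983 -0.0827  0.0901] 0.26729538857182433 [ 0.5977 -0.0833  0.096 ] [ 0.6029 -0.0794  0.096 ]
tongue [ 0.5952 -0.1096  0.0949] 0.28225978724123024 [ 0.5955 -0.1104  0.096 ] [ 0.596  -0.1083  0.096 ]
bar [ 0.6061 -0.0137  0.0857] 0.05265349447421386 [ 0.6056 -0.0135  0.088 ] [ 0.608  -0.0129  0.088 ]
sc [0.6446 0.1401 0.115 ]
sc [0.6437 0.0742 0.115 ]
sc [0.5671 0.0715 0.115 ]
sc [0.5681 0.1422 0.115 ]
bottle base [0.6163 0.0427 0.    ]
spool [ 0.432  -0.0648  0.05  ] flask [ 0.7775 -0.0761  0.125 ] tip [ 0.551  -0.2504  0.04  ]
```

Emit:
drive_tool([
  [[-28,-21,0,0],[-56,-42,0,0],[-84,-63,0,0],[-112,-84,0,0],[-141,-105,0,0]],
], jaw=80)

```text
t: 0.52
tcp_pos: [0.2816, 0.4579, 0.2309]
tool_rot: [0.141, 0.99, -0.0, -0.0]
force: [0.6, 0.4, 1.1]
finger_gap: 0.937
gripper_force: 0.0
```

Emit:
drive_tool([
  [[-28,-21,0,0],[-56,-42,0,0],[-84,-63,0,0],[-112,-84,0,0],[-141,-105,0,0]],
])

```text
t: 0.93
tcp_pos: [0.3875, 0.3175, 0.2311]
tool_rot: [0.142, 0.99, -0.0, -0.0]
force: [0.1, 0.1, 0.3]
finger_gap: 0.944
gripper_force: 0.0
```

Emit:
drive_tool([
  [[0,0,0,0.12],[0,0,0,0.24],[0,0,0,0.36],[0,0,0,0.48],[0,0,0,0.6]],
])

```text
t: 1.35
tcp_pos: [0.3871, 0.3186, 0.231]
tool_rot: [0.431, 0.902, -0.0, -0.0]
force: [0.2, -0.1, -0.9]
finger_gap: 0.937
gripper_force: 0.0
```

Emit:
drive_tool([
  [[0,0,0,0.12],[0,0,0,0.24],[0,0,0,0.36],[0,0,0,0.48],[0,0,0,0.6]],
])

```text
t: 1.77
tcp_pos: [0.3869, 0.3188, 0.231]
tool_rot: [0.678, 0.735, -0.0, -0.0]
force: [0.1, -0.1, 0.6]
finger_gap: 0.935
gripper_force: 0.0
```

Emit:
drive_tool([
  [[-30,19,0,0],[-59,38,0,0],[-89,57,0,0],[-118,76,0,0],[-148,95,0,0]],
])

```text
t: 2.18
tcp_pos: [0.495, 0.1785, 0.231]
tool_rot: [0.676, 0.737, -0.0, -0.0]
force: [-0.4, 1.2, 0.5]
finger_gap: 0.934
gripper_force: 0.0
```

Emit:
drive_tool([
  [[-30,19,0,0.02],[-59,38,0,0.04],[-89,57,0,0.06],[-118,76,0,0.08],[-148,96,0,0.08]],
])

```text
t: 2.6
tcp_pos: [0.6032, 0.0391, 0.2308]
tool_rot: [0.705, 0.709, -0.0, -0.001]
force: [0.8, -0.1, -0.3]
finger_gap: 0.936
gripper_force: 0.0
```

Emit:
drive_tool([
  [[0,0,0,0],[0,0,0,0]],
])

```text
t: 2.77
tcp_pos: [0.6036, 0.0387, 0.2306]
tool_rot: [0.706, 0.708, -0.0, -0.0]
force: [-0.1, 0.6, -1.6]
finger_gap: 0.937
gripper_force: 0.0
```

Run:
```python
from station import manip, vision
import cv2,numpy as np
m=vision.camera_model('wrist');s=manip.sense();print(s['tcp_pos'],s['tool_rot'],m)
im=vision.snapshot('wrist');cv2.imwrite("pics/w1.png",cv2.resize(im[...,::-1],(800,600),interpolation=cv2.INTER_CUBIC))
K=m['camera_matrix'];R=cv2.Rodrigues(m['rvec'])[0]
def wp(P):
    c=R@np.array(P)+m['tvec'];th=np.arctan2(np.hypot(c[0],c[1]),c[2]);a=np.arctan2(c[1],c[0]);return [(K[0,2]+K[0,0]*th*np.cos(a))*800/512,(K[1,2]+K[1,1]*th*np.sin(a))*600/384]
for k,P in dict(cap=(.6012,.0395,.13),button=(.607,.1083,.133),lid=(.598,-.083,.096),bar=(.606,-.0137,.088),tongue=(.5955,-.11,.096),flask=(.7775,-.076,.125),spool=(.432,-.065,.05)).items(): print(k,wp(P))
```

```text
[0.60363533 0.03873429 0.2305589 ] [ 7.06149968e-01  7.08062187e-01 -1.78625256e-04 -3.60834947e-04] {'camera_matrix': array([[297.31863964,   0.        , 257.88518976],
       [  0.        , 297.31863964, 192.6254347 ],
       [  0.        ,   0.        ,   1.        ]]), 'rvec': array([-2.82301364e+00, -2.59009018e-03,  2.51890904e-03]), 'tvec': array([-0.60353147, -0.00461192,  0.39206411])}
cap [np.float64(398.3298445705912), np.float64(300.6805144079497)]
button [np.float64(409.53649624479044), np.float64(174.37585832843936)]
lid [np.float64(394.880110536837), np.float64(446.37442473978854)]
bar [np.float64(406.30701345317215), np.float64(356.1446877946096)]
tongue [np.float64(391.837122155539), np.float64(474.5432551096114)]
flask [np.float64(641.3167004486044), np.float64(449.71865814723265)]
spool [np.float64(200.60453114529278), np.float64(387.77958723638807)]
```

View pics/w1.png

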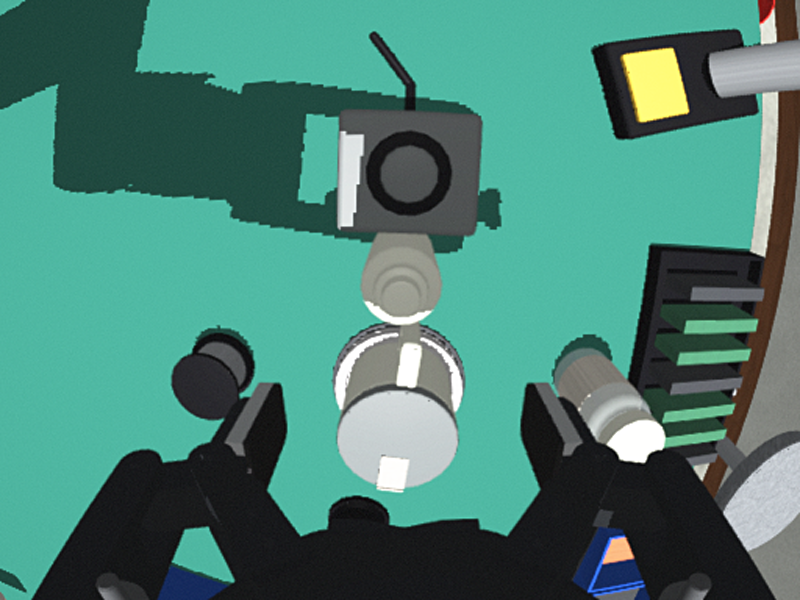

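The wrist view agrees with my estimates: button (409,173), cap (400,293), lid (397,437), handle (410,360). The bottle is centred between the open fingers, so I'm going down to grasp it.

Emit:
drive_tool([
  [[2,-1,25,0],[2,-1,55,0],[2,-1,85,0],[2,-1,115,0],[2,-1,130,0]],
])

```text
t: 3.23
tcp_pos: [0.5981, 0.0446, 0.0979]
tool_rot: [0.704, 0.71, -0.002, -0.003]
force: [-0.9, 0.1, -0.4]
finger_gap: 0.936
gripper_force: 0.0
```

Emit:
drive_tool([
  [[0,0,15,0],[0,0,30,0],[0,0,30,0]],
])

```text
t: 3.48
tcp_pos: [0.5982, 0.0445, 0.0684]
tool_rot: [0.704, 0.71, -0.002, -0.003]
force: [-0.6, 0.1, -0.4]
finger_gap: 0.937
gripper_force: 0.0
```

Emit:
drive_tool([
  [[0,0,0,0],[0,0,0,0],[0,0,0,0],[0,0,0,0],[0,0,0,0]],
], jaw=40, force=30)

```text
t: 3.9
tcp_pos: [0.6024, 0.0428, 0.0727]
tool_rot: [0.705, 0.709, 0.001, 0.001]
force: [-1.1, 0.4, 4.1]
finger_gap: 0.573
gripper_force: 32.3
```

Emit:
drive_tool([
  [[0,0,0,0],[0,0,0,0],[0,0,0,0]],
])

```text
t: 4.15
tcp_pos: [0.6024, 0.0428, 0.0726]
tool_rot: [0.705, 0.709, 0.001, 0.0]
force: [-1.1, 2.7, 6.3]
finger_gap: 0.574
gripper_force: 32.5
```

Emit:
drive_tool([
  [[0,0,-8,0],[0,0,-18,0],[0,0,-28,0],[0,0,-36,0],[0,0,-40,0]],
])

```text
t: 4.57
tcp_pos: [0.6028, 0.0424, 0.1131]
tool_rot: [0.705, 0.709, 0.001, 0.001]
force: [0.1, -0.7, -2.5]
finger_gap: 0.576
gripper_force: 31.7
```

Emit:
drive_tool([
  [[-2,-15,0,0],[-2,-40,0,0],[-2,-65,0,0],[0,-90,0,0],[10,-115,0,0]],
])

```text
t: 4.98
tcp_pos: [0.4863, 0.0509, 0.1117]
tool_rot: [0.705, 0.709, 0.0, 0.001]
force: [-0.1, 0.0, -2.5]
finger_gap: 0.571
gripper_force: 31.9
```

Emit:
drive_tool([
  [[20,-10,0,0],[45,-15,0,0],[65,-15,0,0],[75,-15,0,0],[80,-15,0,0]],
])

```text
t: 5.4
tcp_pos: [0.4717, 0.1329, 0.1117]
tool_rot: [0.704, 0.71, 0.0, 0.0]
force: [0.1, -0.4, -1.7]
finger_gap: 0.568
gripper_force: 31.9
```

Emit:
drive_tool([
  [[0,0,8,0],[0,0,18,0],[0,0,26,0],[0,0,32,0],[0,0,34,0]],
])

```text
t: 5.82
tcp_pos: [0.4709, 0.131, 0.076]
tool_rot: [0.705, 0.709, -0.001, -0.001]
force: [0.3, 0.4, -2.3]
finger_gap: 0.57
gripper_force: 31.9
```

Emit:
drive_tool([
  [[0,0,1,0],[0,0,2,0],[0,0,3,0],[0,0,3,0]],
])

```text
t: 6.15
tcp_pos: [0.4716, 0.1317, 0.0744]
tool_rot: [0.705, 0.709, 0.0, 0.0]
force: [-0.4, -0.1, -2.1]
finger_gap: 0.569
gripper_force: 31.9
```

Emit:
drive_tool([
  [[0,0,1,0],[0,0,2,0],[0,0,2,0]],
])

```text
t: 6.4
tcp_pos: [0.4716, 0.1318, 0.0727]
tool_rot: [0.705, 0.709, 0.0, 0.0]
force: [-0.3, 0.9, -0.2]
finger_gap: 0.573
gripper_force: 32.1
```

Emit:
drive_tool([
  [[0,0,0.5,0],[0,0,0.5,0],[0,0,0.5,0],[0,0,0.5,0],[0,0,0.5,0]],
], jaw=80)

```text
t: 6.82
tcp_pos: [0.4714, 0.1317, 0.0718]
tool_rot: [0.705, 0.709, 0.0, 0.0]
force: [0.1, 0.1, -0.0]
finger_gap: 0.937
gripper_force: 0.0
```

Emit:
drive_tool([
  [[0,0,-15,0],[0,0,-40,0],[0,0,-70,0],[0,0,-100,0],[0,0,-130,0]],
])

```text
t: 7.23
tcp_pos: [0.4709, 0.1317, 0.203]
tool_rot: [0.705, 0.709, -0.0, -0.0]
force: [0.1, 0.1, -0.6]
finger_gap: 0.938
gripper_force: 0.0
```

Emit:
drive_tool([
  [[-30,25,0,0],[-60,50,0,0],[-90,75,0,0],[-120,100,0,0],[-140,120,0,0]],
], jaw=40)

```text
t: 7.65
tcp_pos: [0.5941, -0.0104, 0.2021]
tool_rot: [0.706, 0.709, 0.0, 0.001]
force: [1.1, 0.5, 0.5]
finger_gap: 0.465
gripper_force: 0.0
```

Emit:
drive_tool([
  [[0,0,0,0],[0,0,0,0]],
])

```text
t: 7.82
tcp_pos: [0.5927, -0.0089, 0.2013]
tool_rot: [0.706, 0.708, -0.0, -0.0]
force: [-0.9, 0.5, -0.1]
finger_gap: 0.467
gripper_force: 0.0
```

Run:
```python
from station import manip, vision
import cv2,numpy as np,pickle
m=vision.camera_model('wrist');s=manip.sense();print(s['tcp_pos'],s['tool_rot'],s['finger_gap'])
im=vision.snapshot('wrist');pickle.dump(m,open('w2.pkl','wb'))
cv2.imwrite("pics/w2.png",cv2.resize(im[...,::-1],(800,600),interpolation=cv2.INTER_CUBIC))
sc=vision.snapshot('scene');cv2.imwrite("pics/s2.png",cv2.resize(sc[160:280,190:330,::-1],None,fx=5,fy=5,interpolation=cv2.INTER_CUBIC))
```

```text
[ 0.59273963 -0.00885166  0.20133049] [ 7.05865858e-01  7.08345488e-01 -4.52118135e-05 -2.40121580e-04] 0.4671734396789506
```

View pics/w2.png

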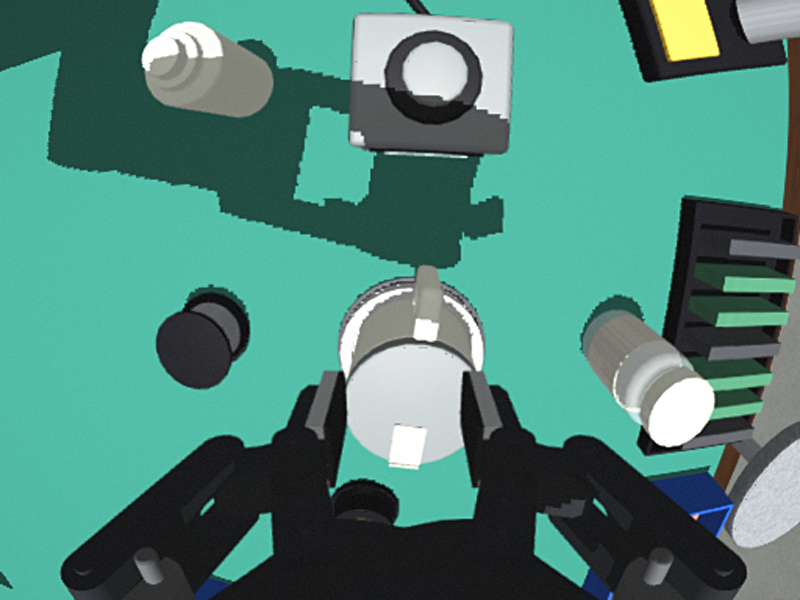

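The bottle stands clear at upper left (200,75). The button is at (436,73), the bar top at (426,329), the lid at (411,404) and the tongue at (406,447). I'm refining with all three views.

```bash
cat >> h.py <<'E'
import pickle
m2=pickle.load(open('w2.pkl','rb'))
def wp(P,m=m2):
    K=m['camera_matrix'];c=cv2.Rodrigues(m['rvec'])[0]@np.array(P)+m['tvec'];th=np.arctan2(np.hypot(c[0],c[1]),c[2]);a=np.arctan2(c[1],c[0]);return np.array([(K[0,2]+K[0,0]*th*np.cos(a)),(K[1,2]+K[1,1]*th*np.sin(a))])
W=lambda u,v:np.array([(u+.5)*.64-.5,(v+.5)*.64-.5])
E
python3 - <<'E'
from h import *
np.set_printoptions(precision=4,suppress=True)
pts={'button':((174,142),(564,247),(436,73)),'lid':((526,173),(241,191),(411,404)),'tongue':((575,177),(200,168),(406,447)),'bar':((400,161),(345,243),(426,329))}
for k,(a,b,w) in pts.items():
    f=lambda P:np.r_[proj('top',P)[0]-T(*a),proj('scene',P)[0]-S(*b),wp(P)-W(*w)]
    r=least_squares(f,[.6,.1,.1]);print(k,r.x,r.fun)
# circle fit of lid: project circle r=.045? in wrist
c=least_squares(lambda p:np.r_[[wp((p[0],p[1]+p[2],.096))[1]-W(0,343)[1],wp((p[0],p[1]-p[2],.096))[1]-W(0,465)[1],wp((p[0]-p[2],p[1],.096))[0]-W(345,0)[0],wp((p[0]+p[2],p[1],.096))[0]-W(478,0)[0]]],[.6,-.08,.045]);print('lid wrist',c.x,c.fun)
c=least_squares(lambda p:np.r_[[proj('top',(p[0]+p[2],p[1],.096))[0,1]-T(0,94)[1],proj('top',(p[0]-p[2],p[1],.096))[0,1]-T(0,252)[1],proj('top',(p[0],p[1]+p[2],.096))[0,0]-T(443,0)[0],proj('top',(p[0],p[1]-p[2],.096))[0,0]-T(608,0)[0]]],[.6,-.08,.045]);print('lid top',c.x,c.fun)
# scanner top face corners from wrist z=.115
for uv in [(354,14),(514,20),(510,153),(350,150)]:
    r=least_squares(lambda p:wp((p[0],p[1],.115))-W(*uv),[.6,.1]);print(r.x)
E
```

```text
button [0.607  0.1082 0.1358] [-0.2051  0.1528 -0.5682  0.0319 -0.0221 -0.1011]
lid [ 0.598  -0.0818  0.0878] [-0.5888  0.3119  0.1526  0.5936 -0.0271  0.3342]
tongue [ 0.595  -0.1099  0.0953] [-0.183   0.1764 -0.3212 -0.2295  0.0561 -0.0899]
bar [ 0.6062 -0.0246  0.095 ] [ 3.3237 -0.5236 -3.2721 -3.6355  0.2311 -2.3757]
lid wrist [ 0.5983 -0.0795  0.0428] [ 1.4631 -1.7325 -1.3605  1.3704]
lid top [ 0.5979 -0.0831  0.045 ] [-0.1991  0.1969  0.1953 -0.1951]
[0.5687 0.1428]
[0.6469 0.1419]
[0.6452 0.0733]
[0.5669 0.0736]
```

Emit:
drive_tool([
  [[-4,12,0,0.1],[-4,12,30,0.1],[-4,12,55,0.1],[-4,12,80,0.1],[-4,12,80,0.1]],
])

```text
t: 8.33
tcp_pos: [0.5992, -0.0091, 0.1173]
tool_rot: [0.739, 0.674, -0.003, -0.005]
force: [-1.1, -0.1, -0.3]
finger_gap: 0.467
gripper_force: 0.0
```

Emit:
drive_tool([
  [[0,0,0,0]],
])

```text
t: 8.42
tcp_pos: [0.6022, -0.0099, 0.1209]
tool_rot: [0.739, 0.674, -0.001, -0.002]
force: [0.4, 0.2, 0.6]
finger_gap: 0.465
gripper_force: 0.0
```

Run:
```python
from station import manip, vision
import cv2,numpy as np
from h import wp
m=vision.camera_model('wrist');s=manip.sense();print(s['tcp_pos'],s['tool_rot'],s['q'])
im=vision.snapshot('wrist')
cv2.imwrite("pics/w3.png",cv2.resize(im[...,::-1],(800,600),interpolation=cv2.INTER_CUBIC))
for P in [(.605,-.0125,.088),(.598,-.082,.096),s['tcp_pos']]: print(wp(P,m)/.64)
```

```text
[ 0.60218235 -0.00989411  0.12086124] [ 0.73900795  0.67369286 -0.00128145 -0.00187991] [-2.01864985e-01  6.39883371e-01  1.58268799e+00  1.79236165e-04
  9.23569303e-01 -1.09570800e-01]
[409.95565589 358.6761659 ]
[408.02093914 497.36907336]
[402.02224297 392.72937326]
```

View pics/w3.png

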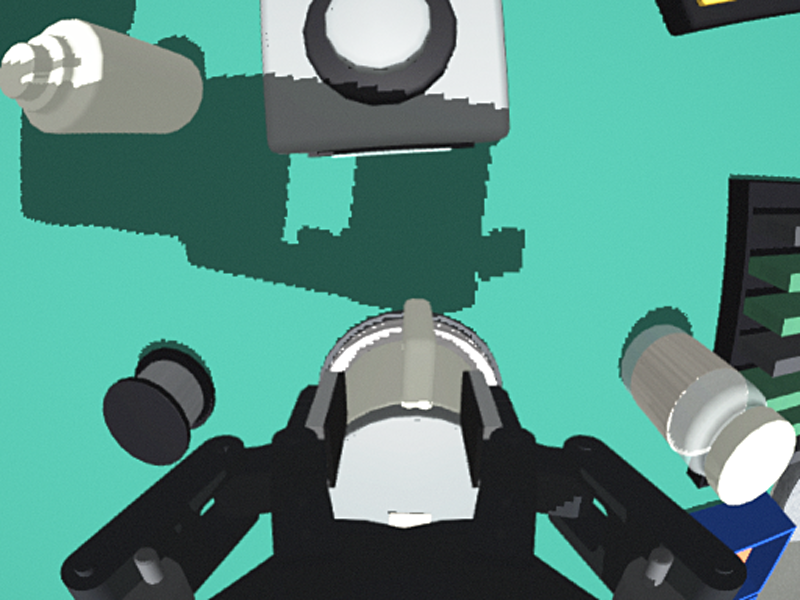

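The handle is the strip at (417,300–403), partly in the gripper's shadow, about 3 mm to the +x side of the finger centre. I'll correct for that, descend and grip.

Emit:
drive_tool([
  [[0,2,10,0.04],[0,2,30,0.04],[0,2,50,0.04],[0,2,60,0.04],[0,2,60,0.04]],
])

```text
t: 8.88
tcp_pos: [0.6055, -0.0112, 0.0613]
tool_rot: [0.753, 0.658, -0.001, -0.001]
force: [-0.5, 0.1, 0.6]
finger_gap: 0.47
gripper_force: 0.0
```

Emit:
drive_tool([
  [[0,0,10,0],[0,0,18,0],[0,0,18,0],[0,0,18,0]],
])

```text
t: 9.22
tcp_pos: [0.6062, -0.0116, 0.0438]
tool_rot: [0.753, 0.658, -0.0, -0.0]
force: [0.1, -0.4, -0.8]
finger_gap: 0.469
gripper_force: 0.0
```

Emit:
drive_tool([
  [[0,0,0,0],[0,0,0,0],[0,0,0,0],[0,0,0,0],[0,0,0,0]],
], jaw=8, force=30)

```text
t: 9.63
tcp_pos: [0.6072, -0.0118, 0.0444]
tool_rot: [0.753, 0.658, 0.001, 0.001]
force: [2.0, 0.9, 1.8]
finger_gap: 0.158
gripper_force: 29.5
```

Run:
```python
from station import manip
import numpy as np
s=manip.sense();print(s['tcp_pos'],s['tool_rot'],s['force'],s['ft_torque'],s['finger_gap']*85.4)
# arc rows: ccw from above (tool z down => negative turn), radius R along -tool x is the centre
R=70
for k in range(1,6):
    a=np.radians(6*k); # tool x = outward radial; ccw world tangent = -toolY?
    print(np.round([R*(np.cos(a)-1),-R*np.sin(a),0,-a],3))
```

```text
[ 0.60717159 -0.01182804  0.04442996] [7.52841886e-01 6.58200530e-01 6.57829210e-04 8.50943015e-04] [2.04189128 0.94494691 1.80212513] [-0.03533619 -0.11528843  0.0502672 ] 13.516567673209698
[-0.383 -7.317  0.    -0.105]
[ -1.53  -14.554   0.     -0.209]
[ -3.426 -21.631   0.     -0.314]
[ -6.052 -28.472   0.     -0.419]
[ -9.378 -35.      0.     -0.524]
```

Emit:
drive_tool([
  [[-0.1,-3.7,0,-0.052],[-0.4,-7.3,0,-0.105],[-0.9,-11,0,-0.157],[-1.5,-14.6,0,-0.209],[-2.4,-18.1,0,-0.262]],
])

```text
t: 10.05
tcp_pos: [0.5888, -0.0118, 0.0444]
tool_rot: [0.659, 0.752, 0.001, 0.001]
force: [2.7, -1.3, 1.5]
finger_gap: 0.161
gripper_force: 29.6
```

Emit:
drive_tool([
  [[-0.3,-6.1,0,-0.087],[-1.1,-12.2,0,-0.175],[-2.4,-18.1,0,-0.262],[-4.2,-23.9,0,-0.349],[-6.6,-29.6,0,-0.436]],
])

```text
t: 10.47
tcp_pos: [0.5603, -0.022, 0.0444]
tool_rot: [0.48, 0.877, 0.0, 0.001]
force: [0.9, 0.8, 1.1]
finger_gap: 0.157
gripper_force: 29.7
```

Emit:
drive_tool([
  [[-0.3,-6.1,0,-0.087],[-1.1,-12.2,0,-0.175],[-2.4,-18.1,0,-0.262],[-4.2,-23.9,0,-0.349],[-6.6,-29.6,0,-0.436]],
])

```text
t: 10.88
tcp_pos: [0.5387, -0.0435, 0.0444]
tool_rot: [0.28, 0.96, 0.0, 0.001]
force: [2.0, 1.0, 1.1]
finger_gap: 0.16
gripper_force: 29.6
```

Emit:
drive_tool([
  [[-0.3,-6.1,0,-0.087],[-1.1,-12.2,0,-0.175],[-2.4,-18.1,0,-0.262],[-4.2,-23.9,0,-0.349],[-6.6,-29.6,0,-0.436]],
])

```text
t: 11.3
tcp_pos: [0.5282, -0.0721, 0.0443]
tool_rot: [0.065, 0.998, -0.0, 0.001]
force: [0.9, 1.8, 1.8]
finger_gap: 0.162
gripper_force: 29.5
```

Emit:
drive_tool([
  [[0,0,0,0],[0,0,0,0],[0,0,0,0],[0,0,0,0]],
], jaw=40)

```text
t: 11.63
tcp_pos: [0.5271, -0.0713, 0.0437]
tool_rot: [0.068, 0.998, 0.0, -0.0]
force: [0.3, 0.0, 0.8]
finger_gap: 0.467
gripper_force: 0.0
```

Emit:
drive_tool([
  [[0,0,-15,0],[0,0,-35,0],[0,0,-55,0],[0,0,-75,0],[0,0,-80,0]],
])

```text
t: 12.05
tcp_pos: [0.529, -0.0719, 0.1263]
tool_rot: [0.067, 0.998, -0.001, 0.002]
force: [0.9, -0.1, -0.6]
finger_gap: 0.469
gripper_force: 0.0
```

Emit:
drive_tool([
  [[0,0,0,0.12],[0,0,0,0.24],[0,0,0,0.36],[0,0,0,0.48],[0,0,0,0.6]],
])

```text
t: 12.47
tcp_pos: [0.527, -0.0713, 0.123]
tool_rot: [0.362, 0.932, -0.0, -0.001]
force: [0.9, 0.4, -0.5]
finger_gap: 0.47
gripper_force: 0.0
```

Emit:
drive_tool([
  [[0,0,0,0.12],[0,0,0,0.24],[0,0,0,0.36],[0,0,0,0.48],[0,0,0,0.6]],
])

```text
t: 12.88
tcp_pos: [0.5269, -0.0713, 0.1229]
tool_rot: [0.621, 0.783, -0.0, -0.001]
force: [-0.0, 0.3, 0.4]
finger_gap: 0.472
gripper_force: 0.0
```

Emit:
drive_tool([
  [[0,0,0,0.12],[0,0,0,0.24],[0,0,0,0.36],[0,0,0,0.48],[0,0,0,0.6]],
])

```text
t: 13.3
tcp_pos: [0.5269, -0.0713, 0.1229]
tool_rot: [0.825, 0.565, -0.0, -0.001]
force: [-0.5, -0.6, 0.6]
finger_gap: 0.465
gripper_force: 0.0
```

Emit:
drive_tool([
  [[0,0,0,0.12],[0,0,0,0.24],[0,0,0,0.36],[0,0,0,0.48],[0,0,0,0.6]],
])

```text
t: 13.72
tcp_pos: [0.5269, -0.0714, 0.1229]
tool_rot: [0.955, 0.296, -0.001, -0.0]
force: [-0.7, -0.2, -0.4]
finger_gap: 0.468
gripper_force: 0.0
```

Emit:
drive_tool([
  [[0,0,0,0.12],[0,0,0,0.24],[0,0,0,0.36],[0,0,0,0.48],[0,0,0,0.6]],
])

```text
t: 14.13
tcp_pos: [0.5269, -0.0713, 0.1229]
tool_rot: [1.0, 0.0, -0.001, -0.0]
force: [0.4, -0.8, -0.4]
finger_gap: 0.469
gripper_force: 0.0
```

Emit:
drive_tool([
  [[0,0,0,0.1],[0,0,0,0.142],[0,0,0,0.142],[0,0,0,0.142]],
])

```text
t: 14.47
tcp_pos: [0.5271, -0.0715, 0.1232]
tool_rot: [0.998, -0.067, -0.001, -0.0]
force: [0.2, 0.5, -0.7]
finger_gap: 0.467
gripper_force: 0.0
```

Emit:
drive_tool([
  [[0,0,10,0],[0,0,30,0],[0,0,50,0],[0,0,70,0],[0,0,79,0]],
])

```text
t: 14.88
tcp_pos: [0.5259, -0.0713, 0.0421]
tool_rot: [0.998, -0.067, -0.002, -0.001]
force: [-0.1, -0.3, 0.1]
finger_gap: 0.47
gripper_force: 0.0
```

Emit:
drive_tool([
  [[0,0,0,0],[0,0,0,0],[0,0,0,0],[0,0,0,0],[0,0,0,0]],
], jaw=8)

```text
t: 15.3
tcp_pos: [0.5273, -0.0717, 0.0452]
tool_rot: [0.998, -0.067, -0.0, -0.0]
force: [0.4, -0.6, -4.6]
finger_gap: 0.16
gripper_force: 31.1
```

Emit:
drive_tool([
  [[0.3,6.1,1,-0.087],[1.1,12.2,2,-0.175],[2.4,18.1,2,-0.262],[4.2,23.9,2,-0.349],[6.6,29.6,2,-0.436]],
])

```text
t: 15.72
tcp_pos: [0.5303, -0.1025, 0.0445]
tool_rot: [0.988, 0.152, 0.001, 0.0]
force: [-2.1, -0.3, 4.8]
finger_gap: 0.159
gripper_force: 32.3
```

Emit:
drive_tool([
  [[0.3,6.1,0,-0.087],[1.1,12.2,0,-0.175],[2.4,18.1,0,-0.262],[4.2,23.9,0,-0.349],[6.6,29.6,0,-0.436]],
])

```text
t: 16.13
tcp_pos: [0.5458, -0.1292, 0.0445]
tool_rot: [0.932, 0.362, 0.001, 0.001]
force: [-0.9, -0.3, 2.3]
finger_gap: 0.161
gripper_force: 32.1
```

Emit:
drive_tool([
  [[0.3,6.1,0,-0.087],[1.1,12.2,0,-0.175],[2.4,18.1,0,-0.262],[4.2,23.9,0,-0.349],[6.6,29.6,0,-0.436]],
])

```text
t: 16.55
tcp_pos: [0.571, -0.1466, 0.0445]
tool_rot: [0.832, 0.555, 0.001, 0.001]
force: [-0.3, -0.1, 3.0]
finger_gap: 0.162
gripper_force: 32.0
```

Emit:
drive_tool([
  [[0.2,4.9,0,-0.07],[0.7,9.7,0,-0.14],[1.5,14.6,0,-0.209],[2.7,19.3,0,-0.279],[4.2,23.9,0,-0.349]],
])

```text
t: 16.97
tcp_pos: [0.5948, -0.1518, 0.0446]
tool_rot: [0.723, 0.691, 0.001, 0.001]
force: [0.8, 0.1, 2.9]
finger_gap: 0.157
gripper_force: 32.0
```

Run:
```python
from station import manip, vision
import cv2,numpy as np
s=manip.sense();print(s['tcp_pos'],s['tool_rot'],s['force'],s['ft_torque'])
x,y=s['tool_rot'][:2];p=s['tcp_pos']
print('handle ang by yaw',np.degrees(np.arctan2(1-2*x*x,2*x*y))-90,'by pos',np.degrees(np.arctan2(p[1]+.082,p[0]-.598)),np.hypot(p[1]+.082,p[0]-.598))
```

```text
[ 0.59482071 -0.15183544  0.04455884] [7.23273612e-01 6.90559760e-01 6.65488145e-04 1.43399435e-03] [0.84733388 0.14355749 2.93930307] [ 0.14653832  0.16295014 -0.10875104]
handle ang by yaw -92.65085005449549 by pos -92.60661694551682 0.0699077674148984
```

Emit:
drive_tool([
  [[0,0,0,0],[0,0,0,0],[0,0,0,0],[0,0,0,0],[0,0,0,0]],
], jaw=40)

```text
t: 17.38
tcp_pos: [0.5933, -0.1511, 0.0429]
tool_rot: [0.724, 0.689, -0.0, -0.0]
force: [0.9, -0.3, -0.8]
finger_gap: 0.469
gripper_force: 0.0
```

Emit:
drive_tool([
  [[0,0,-15,0],[0,0,-45,0],[0,0,-80,0],[0,0,-120,0],[0,0,-160,0]],
])

```text
t: 17.8
tcp_pos: [0.5927, -0.1509, 0.2037]
tool_rot: [0.724, 0.689, -0.0, -0.001]
force: [0.8, -0.1, -0.5]
finger_gap: 0.468
gripper_force: 0.0
```

Emit:
drive_tool([
  [[30,0,0,0],[65,0,0,0],[100,0,0,0],[135,0,0,0],[170,0,0,0]],
], jaw=0)

```text
t: 18.22
tcp_pos: [0.6014, 0.02, 0.2029]
tool_rot: [0.725, 0.689, -0.0, -0.0]
force: [-0.1, 1.0, -0.4]
finger_gap: 0.001
gripper_force: 0.0
```

Emit:
drive_tool([
  [[20,0,0,0],[20,0,0,0],[20,0,0,0]],
])

```text
t: 18.47
tcp_pos: [0.6025, 0.0397, 0.2027]
tool_rot: [0.723, 0.69, -0.0, -0.0]
force: [0.2, -0.4, 0.3]
finger_gap: -0.001
gripper_force: 0.0
```

Run:
```python
from station import manip, vision
import cv2,numpy as np
from h import wp
m=vision.camera_model('wrist');s=manip.sense();print(s['tcp_pos'],s['tool_rot'])
im=vision.snapshot('wrist')
cv2.imwrite("pics/w4.png",cv2.resize(im[...,::-1],(800,600),interpolation=cv2.INTER_CUBIC))
import pickle;pickle.dump(m,open('w4.pkl','wb'))
for P in [(.607,.108,.133),(.598,-.082,.096),(.5995,-.046,.096),s['tcp_pos']]: print(wp(P,m)/.64)
```

```text
[0.60245947 0.03970351 0.20267809] [ 7.23357498e-01  6.90473623e-01 -3.24942807e-04 -8.19104188e-06]
[405.3331822  179.50669785]
[404.7642583  470.11620926]
[404.52655133 426.67338972]
[402.05519605 392.74953682]
```

View pics/w4.png

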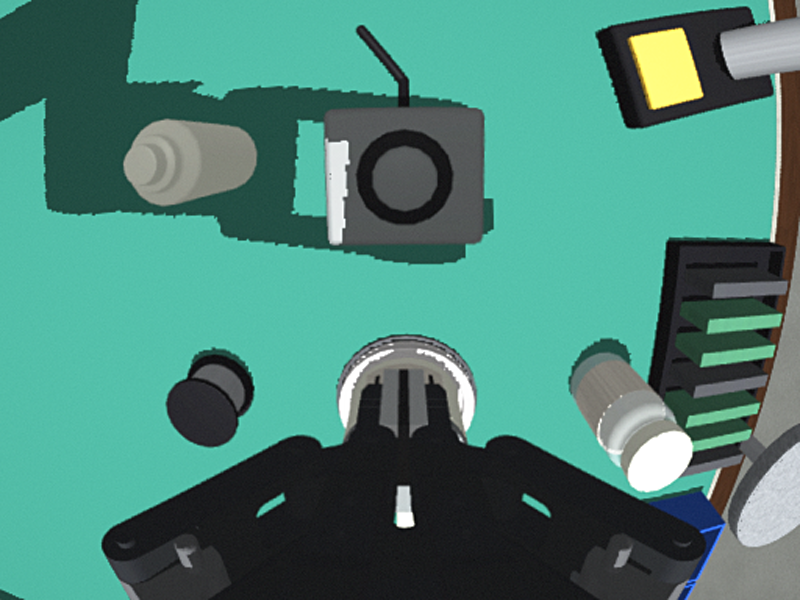

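The bottle is upright at (190,160). The scanner is square to the tool, and the handle at (404,507) is in line with the button (404,177), diametrically opposite it. Now pressing.

Emit:
drive_tool([
  [[35,0,0,0],[69,1,0,0],[69,1,20,0],[69,1,45,0],[69,1,58,0]],
])

```text
t: 18.93
tcp_pos: [0.6063, 0.1063, 0.1427]
tool_rot: [0.725, 0.689, -0.001, -0.001]
force: [-0.3, -0.1, -0.9]
finger_gap: -0.0
gripper_force: 0.0
```

Emit:
drive_tool([
  [[0,0,0,0],[0,0,5,0],[0,0,9,0],[0,0,12,0],[0,0,14,0]],
])

```text
t: 19.35
tcp_pos: [0.6084, 0.1062, 0.1319]
tool_rot: [0.724, 0.689, 0.0, 0.001]
force: [-0.3, -2.7, 4.4]
finger_gap: -0.001
gripper_force: 2.2
```

Emit:
drive_tool([
  [[0,0,1,0],[0,0,2,0],[0,0,2,0]],
])

```text
t: 19.6
tcp_pos: [0.6084, 0.1063, 0.131]
tool_rot: [0.724, 0.69, 0.0, 0.002]
force: [-2.8, -3.9, 9.5]
finger_gap: 0.002
gripper_force: 4.5
```

Emit:
drive_tool([
  [[0,0,1.5,0],[0,0,3,0],[0,0,3,0],[0,0,3,0]],
])

```text
t: 19.93
tcp_pos: [0.6085, 0.1063, 0.1308]
tool_rot: [0.724, 0.69, 0.001, 0.002]
force: [-6.1, -4.6, 22.3]
finger_gap: -0.001
gripper_force: 11.3
```

Emit:
drive_tool([
  [[0,0,-5,0],[0,0,-15,0],[0,0,-40,0],[0,0,-70,0],[0,0,-100,0]],
])

```text
t: 20.35
tcp_pos: [0.6064, 0.108, 0.2264]
tool_rot: [0.724, 0.69, -0.0, -0.001]
force: [0.2, 0.5, 0.5]
finger_gap: -0.001
gripper_force: 0.0
```

Emit:
drive_tool([
  [[35,0,0,0],[70,-10,0,0],[105,-20,0,0],[140,-30,0,0],[170,-40,0,0]],
])

```text
t: 20.77
tcp_pos: [0.5747, 0.2818, 0.226]
tool_rot: [0.724, 0.69, 0.0, -0.001]
force: [0.8, -1.1, 0.1]
finger_gap: -0.001
gripper_force: 0.0
```

Emit:
drive_tool([
  [[0,0,0,0],[0,0,0,0],[0,0,0,0],[0,0,0,0]],
])

```text
t: 21.1
tcp_pos: [0.5759, 0.2782, 0.2258]
tool_rot: [0.725, 0.689, -0.0, 0.0]
force: [-0.3, 0.1, -0.7]
finger_gap: 0.002
gripper_force: 0.0
```

Run:
```python
from station import manip, vision
import cv2
s=manip.sense();print(s['t'],s['tcp_pos'],s['force'])
im=vision.snapshot('top')[...,::-1];sc=vision.snapshot('scene')[...,::-1]
a=cv2.resize(im[150:250,190:310],(600,500),interpolation=cv2.INTER_CUBIC)
cv2.imwrite('pics/t5.png',a)
```

```text
21.1 [0.57593865 0.27819101 0.22577346] [-0.31281058  0.13358955 -0.72985312]
```

View pics/t5.png

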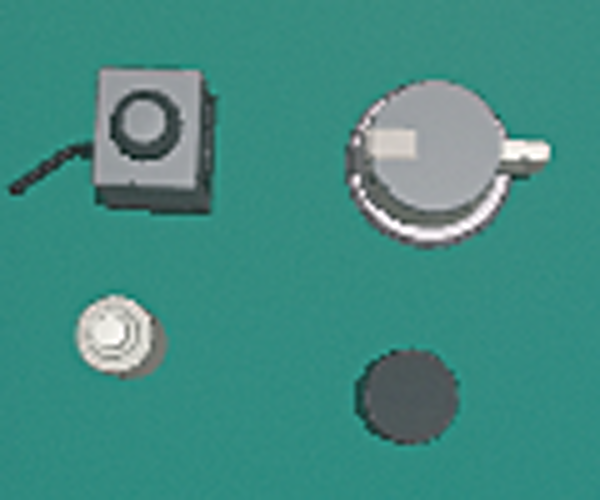

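The top view shows the tongue (395,143) pointing at the scanner, in line with handle, lid and button. The bottle is upright at (115,333), the spool hasn't moved, and the arm is clear. Handing in.

```bash
python3 -c "
from station import manip
print(manip.sign_off())"
```

```text
the job is handed in; nothing more can be done
None
```

I moved the bottle clear and stood it upright, turned the canister so its label faces the scanner, and pressed the read button to its stop and released it. I then handed the job in at about 21 s; the hand-in returned no verdict.

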